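# Clamp the stuck jar in the ratchet jar holder

## Robot

A 6-joint arm with a two-finger parallel gripper is mounted at the origin on the work surface. World frame = base frame: x ahead of the robot, y to its left, z up, the work surface at z = 0. Lengths are in m, angles in rad, forces in N, time in s.
With the tool pointing down it reaches from about 0.375 to 0.75 m from the base axis. Payload 9 kg.
Tool frame: the origin (TCP) lies midway between the tips of the shut fingers; the grasp point (between the pads) lies 19 mm behind it; z points along the fingers, y is the direction in which the jaws open and shut (so a half turn about z gives the same grasp; the last joint's range is limited). The gripper opens to 85 mm and grips with 20 to 120 N. Pads are 22 mm wide; open, the fingers measure 114 mm over their backs; the gripper's body (76 mm by 85 mm) begins 54 mm behind the grasp point. The pads swing forward as they close: fully open they stand 13 mm farther back than shut.
Start: joints at [-1.552, 0.104, 0.097, 1.564, 0, 1.353], TCP at [0.141, -0.583, 0.205] pointing down, gripper open.
Joint ranges: [-2.99, 2.99], [-0.84, 1.86], [-1.1, 1.16], [-1.84, 2.11], [-1.51, 1.56], [-3.14, 3.14]. Speed limits (rad/s): [2.22, 2.22, 2.57, 3.14, 3.14, 3.14].

## Interface

Orientations are given as a unit quaternion [x, y, z, w].
In Python, from cell import robot gives the robot as it stands. The module is installed in compiled form; this text tells all that it offers. Calls block until the motion is done:
- robot.move_ptp(position, orientation): joint-space move of the TCP to a pose.
- robot.movel(position, orientation=None, velocity=0.15, max_force=None): straight line of the TCP; orientation=None keeps the orientation; velocity is the mean speed in m/s. With max_force (N) it stops when the force on the tool has changed by that much, and returns True; else False.
- robot.move_j(angles): joint-space move.
- robot.grip(opening): opening from 0.0 (shut) to 1.0 (fully open); the grip force is fixed at half the most; returns when the fingers have stopped.
- robot.pause(seconds).
- robot.ik(position, orientation): joint angles nearest the present ones, or None.
- robot.get_image(name): name is "scene" or "top" or "wrist"; returns a dict with "pixels" (384x512x3 uint8, red, green, blue), "mtx" (3x3 intrinsics, pixels), "origin" and "rotation" of the camera in the world; the wrist camera has in their place "tool_from_camera" (4x4, takes a point from camera to tool coordinates, whose origin is the TCP and whose axes are the flange's). Camera axes: x right, y up, looking along -z (the intrinsics and any distortion apply to the point x, -y, -z); pixel columns grow to the right and rows downward; lengths in m; the calibration is good to about 2 mm. The wrist camera is an equidistant fisheye: a pixel r from the principal point sees the ray r / f radians off the axis. A picture is of the moment at which its call begins: read the wrist's pose just before it. There is no depth.
A pose or a line that the arm cannot do raises robot.MotionError and nothing moves.
- robot.close_job(): hands the job in, once; it reports no verdict.
Trained networks look in a picture, given as the dict that the camera call returned (one of the last four; its "shot" number tells which), for a name from the list of things; names that differ only in an ending like _2 or _b are one class to them, and where a whole thing is asked for, a point or a joint stands for the part that bears it (a point fixed in the world has none). Each returns a list of dicts, best first, with "conf" (0 to 1); they miss things now and then, are a little off and sometimes report something else, mostly with a low value. They report only what shows in the picture. A call takes as long as a camera call.
- robot.spot_in(picture, target): "point" ([column, row] as shares, 0 to 1, of the picture: columns of its width, rows of its height, amid what is visible of it).
- robot.masks_of(picture, target): "mask" (384x512 bool, what is visible of it) and "point" ([column, row] as shares, 0 to 1, of the picture: columns of its width, rows of its height, amid what is visible of it).
Readings, each from a call of its own:
- robot.get_time(): time.
- robot.get_q(): joint angles.
- robot.get_qvel(): joint speeds.
- robot.get_joint_torque(): joint torques, N m.
- robot.get_tool_pos(): TCP position.
- robot.get_tool_rot(): TCP orientation.
- robot.get_force(): force on the tool from outside, world axes, zero at the start.
- robot.get_torque(): the same for the moment, N m.
- robot.get_grip_width(): opening from 0.0 (shut) to 1.0 (fully open).
Only numpy, scipy, OpenCV 4.12 (cv2) and the standard library are available. Lean on these libraries where they do the work, as an engineer would, in place of code of your own. Each camera call takes 0.05 s, during which the arm holds its last target. There are 200 camera calls.

## Task

Lift the small lidded jar off the counter, stand it upright in the jar holder against the V-shaped stop and let go of it, then wind the holder's knob clockwise, using only the knob to move the jaw, and leave the spring pawl caught on the first tooth at which the jaw holds the jar firmly. Do not wind on beyond that tooth: the porcelain is thin and cracks if it is squeezed hard. Let go of the knob at the end, and leave the mug, the bowl and the spatula where they are.

Things in the scene. Friction and masses are not known exactly. Their poses are not given: they have to be found in the camera images.
- jar_mid (a point): Centre, half-way up, of the loose jar to be clamped: white porcelain with two thin blue rings, straight round body 56 mm across and 82 mm high, flat steel lid 57 mm across, 105 mm high in all (this point is 52.5 mm above its underside), 0.2 to 0.4 kg. Starts standing on the counter; z up. The jaw cracks it at 22 N.
- holder: Jar holder: fixed grey plate 300 x 130 x 12 mm, origin under its centre, z up. x, its long axis, points from the knob end to the V stop end. The two V walls (45 mm high, 90 degrees apart) open towards -x; the jaw pushes the jar to +x into them. A jar stood a few mm short of the walls is pushed home by the jaw.
- jar_seat (a point): Point on top of the holder's plate (12 mm above the counter) under the centre of a jar that touches both V walls; axes as the holder's. Before winding, the jaw's pad face is 5 to 25 mm from such a jar: its screw is set out differently each time and is not measured, so the teeth needed (1 to 4) must be felt.
- knob_grip (a point): Centre of the black bar knob on the wheel's vertical axis, 70 mm above the counter. The bar is 66 mm long (this point's x), 16 mm thick (y), 36 mm high (52 to 88 mm above the counter); z up; it turns with the wheel. Below: a hub 26 mm across and the steel ratchet wheel (92 mm across, top 26 mm above the counter).
- wheel_axis (a point): Point on top of the plate on the wheel's axis, 154 mm from jar_seat towards -x; fixed, axes as the holder's. Torque to turn the knob: about 0.04 N m plus 0.015 N m per rad (return spring), up to 0.06 N m more while the pawl climbs a tooth, and 0.0134 N m more for each newton of the jaw on the jar.
- ratchet (a joint): Angle of knob and wheel, rad, growing clockwise seen from above; 0 at the start, pawl in a tooth; stop at 2.9. At rest the pawl holds it at 0.51, 1.03, 1.56 or 2.08; it drops in once the wheel is some 0.03 rad beyond. Let go short of that, the wheel springs back to the tooth before; it cannot be wound back past a caught tooth.
- pawl (a joint): Swing of the steel spring pawl beside the wheel, rad: about 0 when it lies fully between two teeth, rising to about 0.12 as it climbs a tooth.
- jaw: Aluminium jaw, 24 x 50 x 44 mm, origin under its centre; slides on the holder's x between wheel and jar, sprung rubber pad (22 mm across, centre 29 mm above the plate) in front. Driven by the knob, 7 mm a tooth; not to be pushed by hand. Once the pad bears on the seated jar each tooth adds about 8 N. At rest 3.5 to 15.5 N is a firm hold (aim for 5 to 13).
- mug: White mug, 72 mm across, 85 mm high, a bystander; origin under its centre.
- bowl: Steel bowl, 110 mm across, 55 mm high, a bystander; origin under its centre.
- spatula: Kitchen spatula, 240 mm long, lying on the counter along its x axis, a bystander.

How it is judged:
By the outcome, as a careful person would: the job done as asked, in the order asked, and still so for the second after the job is handed in, with the robot touching nothing.
It also fails if it takes over 72 s, if anything falls off the work surface, if the arm or the gripper's body presses on something with over 40 N, if the wrist force passes 120 N, or if a joint passes its speed limit or range.

## Working session

There is one attempt and no reset: what is moved stays moved. The work goes in short steps, each a Python script; the robot and the scene stay as the last script left them, time stands still between calls to the robot, and variables do not carry over. Pictures are saved under pics/ and viewed, about 8 in all and at most 12, crops included, and the job is handed in when it is done.

```bash
mkdir -p pics; cat > h.py <<'E'
import numpy as np, cv2
from cell import robot
def save(im,name): cv2.imwrite('pics/'+name,im['pixels'][:,:,::-1])
def ray(im,px):
    """fixed camera: px (col,row) pixels -> origin, dir in world"""
    K=np.array(im['mtx']); d=np.linalg.inv(K)@[px[0],px[1],1]
    return np.array(im['origin']),np.array(im['rotation'])@[d[0],-d[1],-d[2]]
def atz(im,px,z):
    o,d=ray(im,px); return o+d*(z-o[2])/d[2]
def proj(im,P):
    p=np.array(im['rotation']).T@(np.array(P)-np.array(im['origin'])); q=np.array(im['mtx'])@[p[0],-p[1],-p[2]]
    return q[:2]/q[2]
E
python3 - <<'E'
from h import *
for n in ['top','scene']:
    im=robot.get_image(n); save(im,n+'0.png'); print(n,[(k,np.round(v,3).tolist()) for k,v in im.items() if k not in('pixels',)] if True else 0)
    for t in ['jar_mid','holder','knob_grip','jaw','mug','bowl','spatula','pawl']:
        r=robot.masks_of(im,t)[:2]
        for x in r:
            c=np.array(x['point'])*[512,384]; s=t+' %.2f'%x['conf']
            print(s,c.round(1),x['mask'].sum(), cv2.minAreaRect(np.argwhere(x['mask'])[:,::-1].astype(np.float32)))
print(robot.get_tool_rot(),robot.get_time())
E
```

```text
top [('mtx', [[354.302, 0.0, 257.219], [0.0, 354.302, 190.877], [0.0, 0.0, 1.0]]), ('origin', [0.412, 0.066, 0.903]), ('rotation', [0.041, -0.075, -0.694, 0.715]), ('shot', 1)]
jar_mid 0.64 [395.1 237.7] 772 ((394.0, 235.5), (23.0, 38.0), 90.0)
holder 0.59 [251.3 191.4] 5872 ((250.3297882080078, 188.5547637939453), (118.25609588623047, 51.17915344238281), 12.22512149810791)
knob_grip 0.91 [286.  194.9] 897 ((284.5, 195.5), (33.0, 33.0), 90.0)
jaw 0.69 [257.2 188.7] 335 ((251.6081085205078, 187.3513641357422), (26.63263511657715, 23.18025779724121), 9.462321281433105)
mug 0.92 [105.7 175.4] 1163 ((101.80767822265625, 174.0384521484375), (50.20037078857422, 30.785863876342773), 33.690067291259766)
mug 0.34 [390.6 132.4] 1390 ((391.5, 135.0), (40.0, 41.0), 90.0)
spatula 0.87 [ 92.2 259.5] 1326 ((110.18377685546875, 272.497314453125), (96.31311798095703, 27.791112899780273), 36.02737808227539)
pawl 0.53 [277.9 176.4] 56 ((277.5758361816406, 174.6713409423828), (17.913808822631836, 4.047471046447754), 12.994616508483887)
scene [('mtx', [[399.948, 0.0, 251.822], [0.0, 399.948, 189.536], [0
[... 600 characters left out ...]
9 ((367.9000244140625, 159.70001220703125), (31.752164840698242, 40.696434020996094), 26.56505012512207)
bowl 0.69 [101.3 248.7] 1292 ((98.70001220703125, 248.9000244140625), (49.64070510864258, 29.96331024169922), 63.43495178222656)
bowl 0.61 [143.1 349.5] 2885 ((143.5, 347.5), (59.0, 61.0), 90.0)
spatula 0.55 [322.8 129.5] 611 ((306.5, 131.5), (13.0, 77.0), 90.0)
spatula 0.27 [369.  160.7] 1155 ((367.20001220703125, 160.10000610351562), (33.541019439697266, 42.0380744934082), 26.56505012512207)
pawl 0.54 [241.2 243.9] 88 ((241.82354736328125, 243.7941436767578), (4.850712299346924, 18.675243377685547), 75.96376037597656)
[ 9.93000923e-01  1.18106581e-01 -1.12120695e-05  3.91733542e-05] 0.9
```

```bash
cat >> h.py <<'E'
from scipy.spatial.transform import Rotation as R
def _m(im): return R.from_quat(im['rotation']).as_matrix()
def ray(im,px):
    K=np.array(im['mtx']); d=np.linalg.inv(K)@[px[0],px[1],1]
    return np.array(im['origin']),_m(im)@[d[0],-d[1],-d[2]]
def proj(im,P):
    p=_m(im).T@(np.array(P)-np.array(im['origin'])); q=np.array(im['mtx'])@[p[0],-p[1],-p[2]]
    return q[:2]/q[2]
E
python3 - <<'E'
from h import *
a=cv2.imread('pics/top0.png'); b=cv2.imread('pics/scene0.png')
top=cv2.resize(a[100:300,170:430],None,fx=3,fy=3,interpolation=cv2.INTER_CUBIC); cv2.imwrite('pics/topc.png',top)
im=robot.get_image('top')
for n,px,z in [('jar top',(394,235.5),.08),('knob',(284.5,195.5),.08),('mug',(105.7,175.4),.05),('bowl',(391.5,135),.03),('spat',(110,272),0),('jaw',(251.6,187.4),.05)]: print(n,atz(im,px,z).round(3))
im=robot.get_image('scene')
for n,px,z in [('jar',(98.6,248.7),.05),('knob',(224,230),.07),('mug',(368,160),.04),('bowl',(143.5,347.5),.03)]: print(n,atz(im,px,z).round(3))
E
```

```text
jar top [ 0.454 -0.298  0.08 ]
knob [ 0.541 -0.037  0.08 ]
mug [0.58  0.392 0.05 ]
bowl [ 0.719 -0.323  0.03 ]
spat [0.35  0.378 0.   ]
jaw [0.563 0.04  0.05 ]
jar [ 0.45  -0.308  0.05 ]
knob [ 0.58  -0.061  0.07 ]
mug [0.579 0.396 0.04 ]
bowl [ 0.702 -0.316  0.03 ]
```

View pics/topc.png

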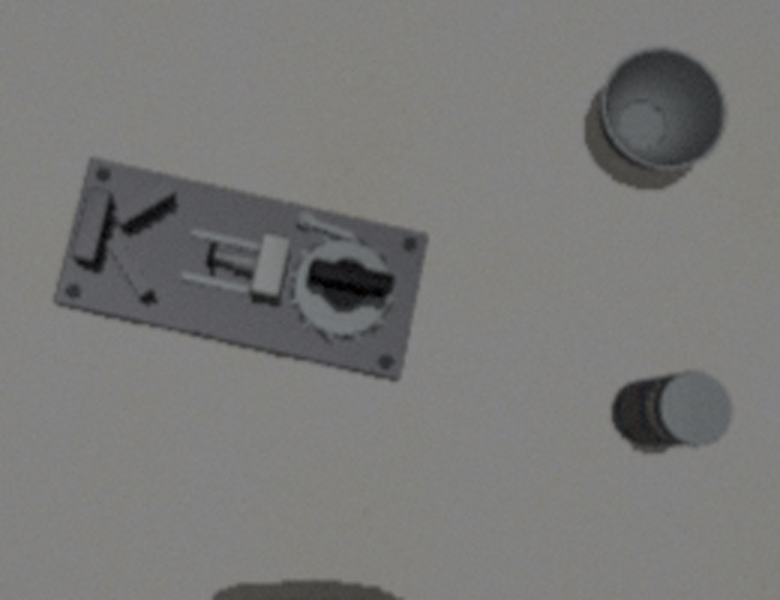

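View pics/scene0.png

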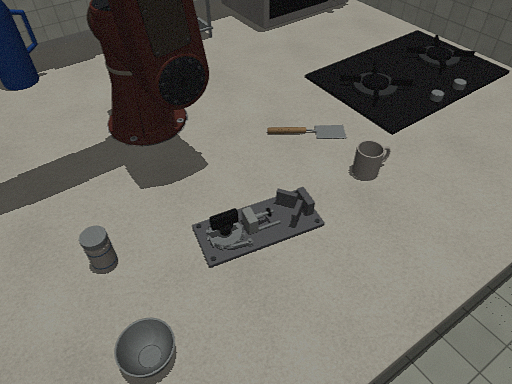

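```bash
python3 - <<'E'
from h import *
im=robot.get_image('top')
f=lambda p:np.array(p)/3+[170-.33,100-.33]
C=[atz(im,f(p),.012) for p in [(92,157),(55,302),(400,380),(428,235)]]
C=np.array(C);print(C.round(4)); print([np.linalg.norm(C[i]-C[i-1]).round(4) for i in range(4)])
c=C.mean(0); x=(C[0]+C[1]-C[2]-C[3])[:2]; x/=np.linalg.norm(x); print('c',c,'yaw',np.arctan2(x[1],x[0]))
for n,p,z in [('wheel',(345,290),.026),('knob',(350,284),.088),('lid',(695,408),.105)]:
    P=atz(im,f(p),z); d=(P-c)[:2]; print(n,P.round(4),'holder xy',d@x,d@[-x[1],x[0]])
k=[atz(im,f(p),.088) for p in [(310,272),(391,289)]]; print('knob',k)
s=robot.get_image('scene')
for n,p in [('lid',(.45,-.3,.105)),]: print(proj(s,p))
for P in C: print('corner in scene',proj(s,P))
print('lid scene',atz(s,(95,237.5),.105))
for p in [(194,228),(209,264),(323,223)]: print(atz(s,p,.012))
E
```

```text
[[ 0.6576  0.1738  0.012 ]
 [ 0.531   0.198   0.012 ]
 [ 0.4743 -0.0939  0.012 ]
 [ 0.5998 -0.1177  0.012 ]]
[np.float64(0.2971), np.float64(0.129), np.float64(0.2974), np.float64(0.1278)]
c [0.56568799 0.04003977 0.012     ] yaw 1.3770064146919363
wheel [ 0.5472 -0.0446  0.026 ] holder xy -0.08657036764173587 0.0018026294325751535
knob [ 0.5425 -0.0406  0.088 ] holder xy -0.08361959146796254 0.007172768783609867
lid [ 0.4532 -0.3039  0.105 ] holder xy -0.35917881794425527 0.04418911834706725
knob [array([ 0.55095736, -0.00913791,  0.088     ]), array([ 0.53968794, -0.07288412,  0.088     ])]
[ 94.7100654  231.70335425]
corner in scene [324.28184729 221.62186803]
corner in scene [299.11038155 187.18237646]
corner in scene [191.50355983 223.11732477]
corner in scene [208.90226627 263.43978385]
lid scene [ 0.4653943 -0.3047088  0.105    ]
[ 0.49124478 -0.0962465   0.012     ]
[ 0.60125794 -0.11823125  0.012     ]
[0.65910133 0.16833075 0.012     ]
```

```bash
cat >> h.py <<'E'
def down(a): return (R.from_euler('z',a)*R.from_euler('x',np.pi)).as_quat()
def wrist():
    p=np.array(robot.get_tool_pos()); q=R.from_quat(robot.get_tool_rot()).as_matrix()
    im=robot.get_image('wrist'); T=np.array(im['tool_from_camera'])
    im['o']=p+q@T[:3,3]; im['M']=q@T[:3,:3]; return im
def watz(im,px,z):
    K=np.array(im['mtx']); u=(px[0]-K[0,2])/K[0,0]; v=(px[1]-K[1,2])/K[1,1]; t=np.hypot(u,v)
    s=np.sin(t)/max(t,1e-9); d=im['M']@[u*s,-v*s,-np.cos(t)]
    return im['o']+d*(z-im['o'][2])/d[2]
def wproj(im,P):
    p=im['M'].T@(np.array(P)-im['o']); d=np.array([p[0],-p[1],-p[2]]); n=np.hypot(d[0],d[1]); t=np.arctan2(n,d[2])
    K=np.array(im['mtx']); return np.array([K[0,2]+K[0,0]*t*d[0]/n,K[1,2]+K[1,1]*t*d[1]/n])
E
python3 - <<'E'
from h import *
robot.move_ptp([.456,-.303,.25],down(1.377))
print(robot.get_time(),robot.get_q(),robot.get_tool_pos())
im=wrist(); save(im,'w1.png'); print(im['mtx'],im['tool_from_camera'])
for x in robot.masks_of(im,'jar_mid')[:2]:
    m=x['mask'].astype(np.uint8); print(x['conf'],np.array(x['point'])*[512,384],m.sum(),cv2.minEnclosingCircle(np.argwhere(m)[:,::-1].astype(np.float32)))
print(wproj(im,[.456,-.303,.105]))
E
```

```text
2.6667 [-8.26995779e-01 -4.05114325e-02  3.18913226e-02  1.64345068e+00
 -2.30940659e-04  9.39381707e-01] [ 0.45553034 -0.30380206  0.2497274 ]
[[297.31863964   0.         256.1339188 ]
 [  0.         297.31863964 189.46898674]
 [  0.           0.           1.        ]] [[ 9.36230068e-04  9.58340607e-01  2.85626337e-01  7.37152244e-02]
 [ 9.99998933e-01 -1.21762125e-03  8.07582459e-04  6.06385009e-04]
 [ 1.12172376e-03  2.85625276e-01 -9.58340724e-01 -1.68657380e-01]
 [ 0.00000000e+00  0.00000000e+00  0.00000000e+00  1.00000000e+00]]
0.66 [435.3024 135.7056] 3881 ((433.845703125, 135.3516845703125), 38.45722579956055)
0.6 [257.1776 167.5008] 2423 ((255.5, 168.0), 30.696189880371094)
[256.16251148 171.24039125]
```

View pics/w1.png

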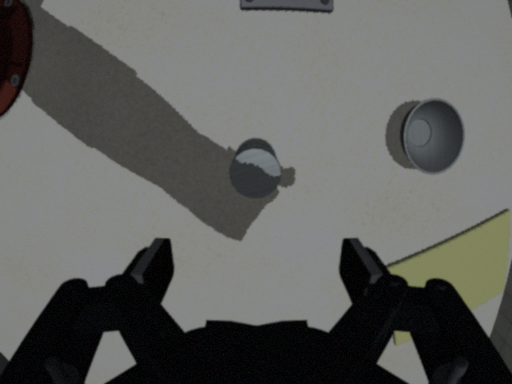

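```bash
python3 - <<'E'
from h import *
print(robot.movel([.456,-.3035,.12]))
print(robot.movel([.456,-.3035,.042],velocity=.08,max_force=8),robot.get_tool_pos())
robot.grip(0.0); print(robot.get_grip_width(),robot.get_force())
robot.movel([.456,-.3035,.25]); print(robot.get_force(),robot.get_time(),robot.get_grip_width())
S=np.array([.578,.107])
robot.move_ptp([*S,.25],down(1.377)); 
print(robot.get_time(),robot.get_q(),robot.get_tool_pos())
im=wrist(); save(im,'w2.png'); cv2.imwrite('pics/w2b.png',cv2.resize(im['pixels'][:,:,::-1],(800,600),interpolation=cv2.INTER_CUBIC))
for n,P in [('seat',[*S,.012]),('wheel',[.548,-.044,.026])]: print(n,wproj(im,P)*1.5625)
E
```

```text
False
False [ 0.45631095 -0.30386286  0.04265309]
0.652754462363971 [-2.07827072  0.85851777  6.48347836]
[ 0.08042416 -0.8317863  -3.37454582] 6.8333 0.646798038210079
8.4083 [-4.08942279e-02  8.23683006e-02  1.56761264e-01  1.64519005e+00
 -3.74923278e-04  1.72487172e+00] [0.57815168 0.1059284  0.24994713]
seat [399.54558223 243.56912407]
wheel [399.25244386 404.59722641]
```

View pics/w2b.png

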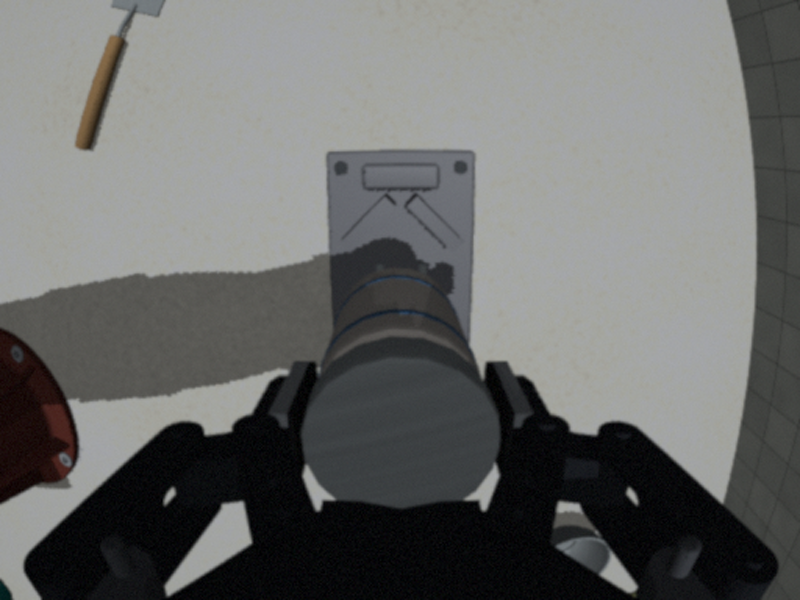

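```bash
python3 - <<'E'
from h import *
im=wrist()
for p in [(328,152),(474,152)]: print('corner',watz(im,np.array(p)/1.5625,.012).round(4))
A,B=[watz(im,np.array(p)/1.5625,.012)[:2] for p in [(328,152),(474,152)]]
y=A-B; y/=np.linalg.norm(y); x=np.array([y[1],-y[0]]); c=(A+B)/2-.15*x; print('yaw',np.arctan2(x[1],x[0]),'c',c,'len',np.linalg.norm(A-B))
for z in (.012,.057):
  for p in [(388,195),(343,240),(408,195),(460,240),(415,193),(445,248),(408,205),(396,204)]:
    d=watz(im,np.array(p)/1.5625,z)[:2]-c; print(z,p,'holder',(d@x).round(4),(d@y).round(4))
print('seat est',c+.067*x)
cv2.imwrite('pics/w2c.png',cv2.resize(im['pixels'][85:175,195:315,::-1],None,fx=6,fy=6,interpolation=cv2.INTER_CUBIC))
E
```

```text
corner [0.5329 0.1992 0.012 ]
corner [0.6573 0.1748 0.012 ]
yaw 1.3767617069343197 c [0.56617977 0.03984161] len 0.12676857805902342
0.012 (388, 195) holder 0.1113 0.0113
0.012 (343, 240) holder 0.0715 0.0516
0.012 (408, 195) holder 0.1113 -0.0061
0.012 (460, 240) holder 0.0716 -0.0525
0.012 (415, 193) holder 0.1131 -0.0122
0.012 (445, 248) holder 0.0642 -0.0392
0.012 (408, 205) holder 0.1025 -0.0061
0.012 (396, 204) holder 0.1034 0.0044
0.057 (388, 195) holder 0.1146 0.0101
0.057 (343, 240) holder 0.0792 0.046
0.057 (408, 195) holder 0.1146 -0.0054
0.057 (460, 240) holder 0.0792 -0.0467
0.057 (415, 193) holder 0.1161 -0.0108
0.057 (445, 248) holder 0.0727 -0.0349
0.057 (408, 205) holder 0.1067 -0.0054
0.057 (396, 204) holder 0.1075 0.0039
seat est [0.57909867 0.10558431]
```

View pics/w2c.png

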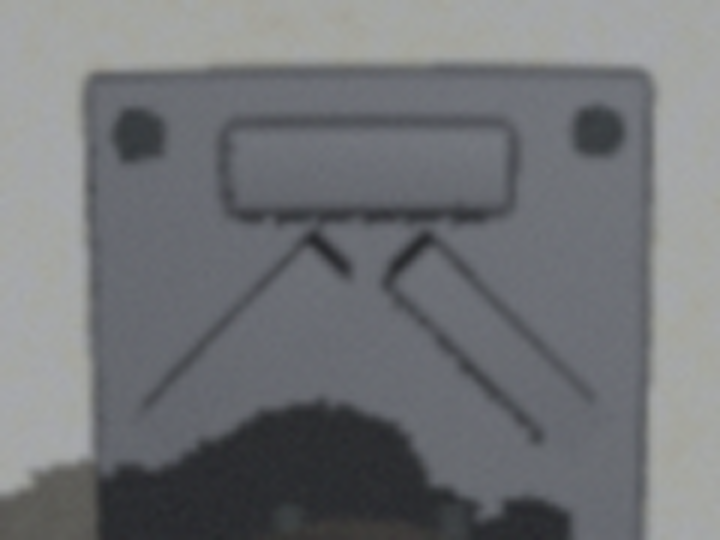

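```bash
cat >> h.py <<'E'
YAW=1.3765; HX=np.array([np.cos(YAW),np.sin(YAW)]); HY=np.array([-HX[1],HX[0]]); HC=np.array([.5660,.0399])
def H(x,y=0): return HC+x*HX+y*HY
E
python3 - <<'E'
from h import *
q=down(YAW)
robot.movel([*H(.065),.09],q)
print(robot.movel([*H(.065),.0525],velocity=.04,max_force=4),robot.get_tool_pos(),robot.get_force())
z=robot.get_tool_pos()[2]
if z<.0575:
    f0=np.array(robot.get_force())
    z=z+.0005
    print(robot.movel([*H(.073),z],velocity=.02,max_force=4))
    p=np.array(robot.get_tool_pos()); print('holder x,y',(p[:2]-HC)@HX,(p[:2]-HC)@HY,p[2],np.array(robot.get_force())-f0)
print(robot.get_time())
E
```

```text
True [0.57798949 0.10374143 0.05482865] [-0.49043956 -0.23137582  4.44621306]
True
holder x,y 0.06666459020556145 0.000508119460704961 0.055011669985565066 [-0.05110953 -2.67735476  0.74380716]
10.8083
```

```bash
python3 - <<'E'
from h import *
p=np.array(robot.get_tool_pos()); robot.movel([p[0],p[1],.0558],velocity=.05)
f0=np.array(robot.get_force()); print(f0)
print(robot.movel([*H(.074),.0558],velocity=.02,max_force=4))
p=np.array(robot.get_tool_pos()); print('holder x,y',(p[:2]-HC)@HX,(p[:2]-HC)@HY,p[2],np.array(robot.get_force())-f0)
x=(p[:2]-HC)@HX
robot.movel([*H(x-.0005),.0545],velocity=.03,max_force=3); print(robot.get_force())
robot.grip(1.0)
print(robot.get_force(),robot.get_grip_width())
p=np.array(robot.get_tool_pos()); robot.movel([p[0],p[1],.28]); print(robot.get_time())
robot.move_ptp([*H(-.0),.30],down(YAW-np.pi) if 0 else down(YAW))
im=wrist(); save(im,'w3.png'); cv2.imwrite('pics/w3b.png',cv2.resize(im['pixels'][60:330,130:390,::-1],None,fx=2.2,fy=2.2,interpolation=cv2.INTER_CUBIC))
for x in (.066,.069): print('jartop',(wproj(im,[*H(x),.117])-[130,60])*2.2)
for x in (-.084,-.087): print('knobtop',(wproj(im,[*H(x),.088])-[130,60])*2.2, (wproj(im,[*H(x),.026])-[130,60])*2.2)
for n in ['knob_grip','jar_mid']:
  for r in robot.masks_of(im,n)[:2]: print(n,r['conf'],((np.array(r['point'])*[512,384])-[130,60])*2.2,cv2.minAreaRect(np.argwhere(r['mask'])[:,::-1].astype(np.float32)))
E
```

```text
[ 0.26219181  0.81223788 -2.17259956]
True
holder x,y 0.0732101775734781 -5.113501123191671e-05 0.055146623179695216 [ 1.12304119 -4.16666613  5.76044471]
[-1.75006553 -1.70556675  5.86423057]
[-1.03623166  0.19425237 -0.39752316] 0.9945441840543745
13.775
jartop [276.74090113 108.04538625]
jartop [276.73418754 102.46524247]
knobtop [277.16455936 351.0454423 ] [277.30422107 318.13652438]
knobtop [277.17047997 355.44145184] [277.30905631 322.06770046]
knob_grip 0.78 [269.3152  314.39232] ((256.2500305175781, 203.25001525878906), (55.86143493652344, 53.740108489990234), 45.0)
knob_grip 0.73 [-116.36416  -71.68128] ((78.57705688476562, 27.747541427612305), (11.336869239807129, 62.190818786621094), 21.370620727539062)
jar_mid 0.65 [269.08992  94.99776] ((254.5, 107.0), (46.0, 47.0), 90.0)
```

View pics/w3b.png

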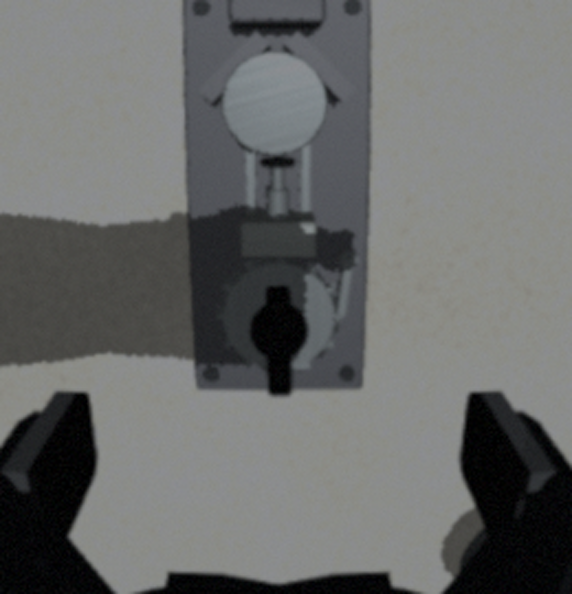

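```bash
cat > k.py <<'E'
from h import *
import sys
KC=H(-.085,-.0008)
def turn(to,q0,step=.06):
    q=np.array(robot.get_q()); th=q[5]-q0
    n=max(1,int(np.ceil((to-th)/step))); qs=q.copy()
    for i in range(1,n+1):
        qs[5]=q[5]+(to-th)*i/n; robot.move_j(qs)
        f=np.round(robot.get_force(),1); t=np.round(robot.get_torque(),3)
        print('th %.3f t %.2f'%(robot.get_q()[5]-q0,robot.get_time()),f,t,'j6 %.3f'%robot.get_joint_torque()[5])
E
python3 - <<'E'
from k import *
qd=down(YAW-np.pi)
j=robot.ik([*KC,.25],qd); print(j); robot.move_ptp([*KC,.25],qd)
print(robot.movel([*KC,.10])); print(robot.movel([*KC,.055],velocity=.08,max_force=8),robot.get_tool_pos(),robot.get_time())
print(robot.get_force(),robot.get_torque(),robot.get_joint_torque()[5])
robot.grip(0.0); print(robot.get_grip_width(),robot.get_force(),robot.get_torque(),robot.get_joint_torque()[5])
q0=robot.get_q()[5]; open('q0','w').write(str(q0)); print('q0',q0)
turn(.30,q0)
E
```

```text
[-0.31610355 -0.02693761  0.04568198  1.64341592  0.         -1.69260355]
False
False [ 0.55040266 -0.04365925  0.05505237] 18.9583
[0.22573745 0.00079604 0.32945228] [-0.01318473 -0.00130309  0.00812969] 6.353658591251587e-05
0.1575789693394464 [-4.71151996  0.84107019  5.92200929] [0.14763589 0.93003018 0.0420852 ] 0.030765311094000936
q0 -1.6926700729170494
th 0.059 t 19.87 [-0.6 -0.6  1.1] [0.038 0.29  0.048] j6 0.383
th 0.118 t 20.12 [-2.7  0.2  1.5] [0.108 0.438 0.034] j6 0.329
th 0.177 t 20.37 [-3.2  0.5  2.3] [0.151 0.649 0.012] j6 0.319
th 0.237 t 20.62 [-4.1  1.1  3.7] [0.138 0.858 0.02 ] j6 0.297
th 0.297 t 20.87 [-5.4  0.8  4.2] [ 0.168  0.96  -0.01 ] j6 0.329
```

```bash
cat >> k.py <<'E'
def rd(n=6):
    a=[]
    for _ in range(n): robot.pause(.03); a.append([*robot.get_force(),*robot.get_torque(),robot.get_joint_torque()[5]])
    a=np.array(a); print('avg',a.mean(0).round(3),'sd',a.std(0).round(3)[5:]); return a.mean(0)
E
python3 - <<'E'
from k import *
q0=float(open('q0').read()); rd(); turn(.57,q0,.045); rd()
im=robot.get_image('top'); save(im,'t2.png'); im2=robot.get_image('scene'); save(im2,'s2.png')
a=cv2.resize(im['pixels'][130:230,180:330,::-1],None,fx=4,fy=4,interpolation=cv2.INTER_CUBIC)
b=cv2.resize(im2['pixels'][140:280,180:340,::-1],(457,400),interpolation=cv2.INTER_CUBIC)
cv2.imwrite('pics/c2.png',np.vstack([np.hstack([a[:400,:343*1],b])]))
E
```

```text
avg [-4.815  0.99   3.912  0.21   1.067  0.036  0.056] sd [0.029 0.05 ]
th 0.335 t 21.32 [-4.7  1.   4.1] [0.166 0.973 0.042] j6 0.258
th 0.374 t 21.57 [-5.   1.   4.5] [0.216 1.041 0.053] j6 0.256
th 0.413 t 21.82 [-5.1  0.8  4.4] [0.199 1.031 0.099] j6 0.194
th 0.452 t 22.07 [-5.   1.6  5. ] [0.288 1.039 0.026] j6 0.187
th 0.491 t 22.32 [-5.3  0.7  4.3] [ 0.216  1.131 -0.019] j6 0.182
th 0.530 t 22.57 [-5.3  0.2  4.5] [2.850e-01 1.082e+00 1.000e-03] j6 0.186
th 0.568 t 22.82 [-5.4  1.8  4.1] [0.28  1.098 0.013] j6 0.187
avg [-4.779  1.537  4.73   0.279  1.118  0.043  0.056] sd [0.035 0.021]
```

View pics/c2.png

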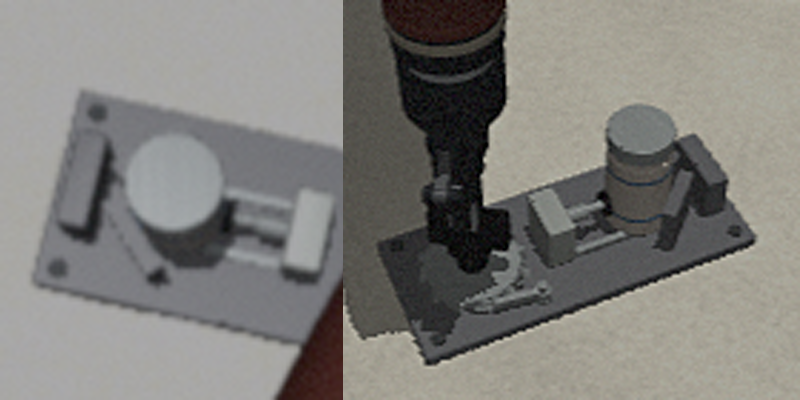

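```bash
cat >> k.py <<'E'
def rd(n=30,dt=.01):
    a=[]
    for _ in range(n): robot.pause(dt); a.append([*robot.get_force(),*robot.get_torque(),robot.get_joint_torque()[5]])
    a=np.array(a); print('th %.3f t %.2f avg'%(robot.get_q()[5]-float(open('q0').read()),robot.get_time()),a.mean(0).round(3),'sd',a.std(0).round(3)[5:]); return a.mean(0)
E
python3 - <<'E'
from k import *
q0=float(open('q0').read()); rd()
for t in (.65,.75,.85,.95,1.03,1.085):
    turn(t,q0,.06); rd()
im2=robot.get_image('scene'); save(im2,'s3.png')
a=cv2.imread('pics/s2.png')
f=lambda i:cv2.resize(i[165:250,200:330],(800,300)[:1]*0+(400,262),interpolation=cv2.INTER_CUBIC)
cv2.imwrite('pics/c3.png',np.vstack([f(a),f(im2['pixels'][:,:,::-1])]))
E
```

```text
th 0.568 t 23.37 avg [-5.006  1.167  4.581  0.295  1.113  0.048  0.04 ] sd [0.026 0.   ]
th 0.607 t 23.62 [-4.7  0.3  4.3] [0.197 1.057 0.076] j6 0.252
th 0.648 t 23.87 [-5.3  1.2  4.3] [0.223 1.068 0.086] j6 0.206
th 0.648 t 24.12 avg [-4.87   1.115  4.523  0.247  1.076  0.049  0.071] sd [0.029 0.031]
th 0.697 t 24.37 [-5.5  1.8  4.7] [0.258 1.098 0.063] j6 0.249
th 0.748 t 24.62 [-5.4  1.2  4.9] [0.355 0.986 0.075] j6 0.245
th 0.748 t 24.87 avg [-5.13   1.113  4.28   0.255  1.077  0.059  0.076] sd [0.028 0.039]
th 0.796 t 25.12 [-4.2 -0.1  4.3] [0.222 1.046 0.115] j6 0.264
th 0.847 t 25.37 [-5.   0.   4.2] [0.267 1.027 0.11 ] j6 0.299
th 0.847 t 25.62 avg [-5.141  1.36   4.359  0.288  1.065  0.105  0.13 ] sd [0.031 0.039]
th 0.896 t 25.87 [-5.1  1.   4.6] [0.245 1.028 0.111] j6 0.304
th 0.947 t 26.12 [-5.2  1.3  4.4] [0.316 1.042 0.125] j6 0.309
th 0.947 t 26.37 avg [-4.866  1.244  4.302  0.285  1.057  0.113  0.139] sd [0.029 0.04 ]
th 0.985 t 26.62 [-5.6  1.5  3.8] [0.213 1.074 0.162] j6 0.276
th 1.027 t 26.87 [-4.6  1.1  4.7] [0.286 1.07  0.173] j6 0.287
th 1.027 t 27.12 avg [-5.01   1.005  4.539  0.276  1.046  0.136  0.15 ] sd [0.037 0.032]
th 1.082 t 27.37 [-5.5  0.5  3.8] [0.277 1.012 0.155] j6 0.446
th 1.084 t 27.62 avg [-4.563  1.362  4.11   0.293  0.986  0.19   0.196] sd [0.027 0.062]
```

View pics/c3.png

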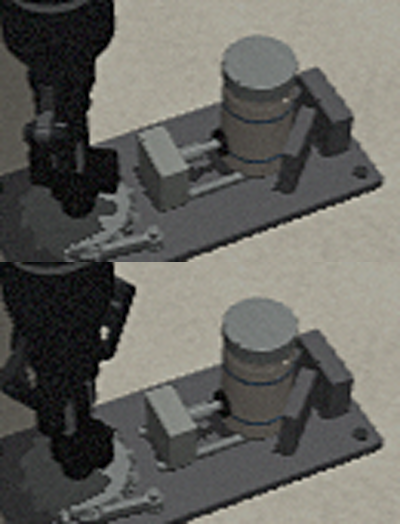

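```bash
python3 - <<'E'
from k import *
q0=float(open('q0').read()); rd()
def pw(n):
    im=robot.get_image('scene'); save(im,n)
    for r in robot.masks_of(im,'pawl')[:1]:
        p=np.argwhere(r['mask'])[:,::-1].astype(np.float32); print('pawl',r['conf'],cv2.minAreaRect(p),cv2.fitLine(p,2,0,.01,.01).ravel().round(2))
pw('s4.png')
for t in (1.11,1.14,1.17):
    turn(t,q0,.06); rd()
pw('s5.png')
f=lambda n:cv2.resize(cv2.imread('pics/'+n)[215:265,200:265],(390,300),interpolation=cv2.INTER_CUBIC)
cv2.imwrite('pics/c5.png',np.vstack([np.hstack([f('scene0.png'),f('s2.png')]),np.hstack([f('s4.png'),f('s5.png')])]))
E
```

```text
th 1.085 t 27.92 avg [-4.604  1.375  4.108  0.317  0.983  0.187  0.175] sd [0.024 0.005]
th 1.110 t 28.27 [-4.8  2.6  4.2] [0.306 0.979 0.176] j6 0.306
th 1.110 t 28.52 avg [-4.581  1.719  4.06   0.34   0.968  0.169  0.193] sd [0.036 0.028]
th 1.139 t 28.77 [-4.6  1.9  3.6] [0.364 0.951 0.13 ] j6 0.353
th 1.140 t 29.02 avg [-4.669  1.731  4.099  0.379  0.984  0.2    0.22 ] sd [0.033 0.031]
th 1.169 t 29.27 [-5.1  2.6  4.7] [0.373 0.938 0.147] j6 0.362
th 1.169 t 29.52 avg [-4.717  1.731  4.27   0.369  0.997  0.197  0.214] sd [0.033 0.038]
pawl 0.63 ((242.3918914794922, 243.35133361816406), (4.1099748611450195, 17.426292419433594), 80.53767395019531) [ 9.8000e-01 -2.1000e-01  2.4271e+02  2.4364e+02]
```

View pics/c5.png

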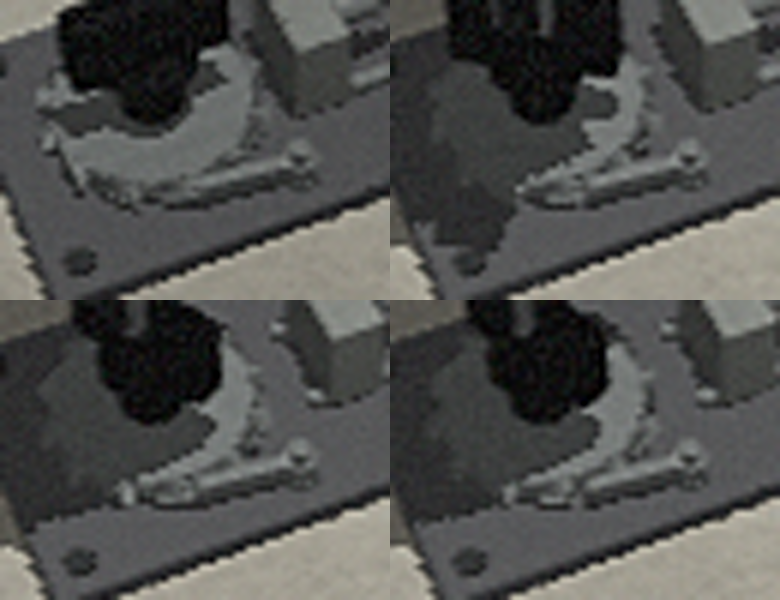

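```bash
python3 - <<'E'
from k import *
q0=float(open('q0').read()); q=np.array(robot.get_q())
for t in (1.14,1.11,1.08,1.06,1.04,1.02):
    q[5]=q0+t; robot.move_j(q); m=rd()
    if m[5]<-.05: break
E
```

```text
th 1.140 t 30.12 avg [-4.529  1.656  3.956  0.329  0.965  0.223  0.197] sd [0.03  0.037]
th 1.110 t 30.62 avg [-4.234  1.278  3.463  0.289  0.922  0.188  0.157] sd [0.039 0.033]
th 1.080 t 31.12 avg [-4.2    0.865  3.377  0.216  0.896  0.172  0.15 ] sd [0.034 0.033]
th 1.060 t 31.62 avg [-4.165  0.609  2.997  0.147  0.854  0.168  0.156] sd [0.029 0.021]
th 1.040 t 32.12 avg [-4.192  0.585  2.75   0.076  0.834  0.112  0.096] sd [0.031 0.021]
th 1.020 t 32.62 avg [-4.010e+00  8.600e-02  2.785e+00 -2.000e-03  8.370e-01 -1.840e-01
 -1.830e-01] sd [0.036 0.018]
```

```bash
python3 - <<'E'
from k import *
q0=float(open('q0').read()); q=np.array(robot.get_q())
q[5]=q0+1.035; robot.move_j(q); rd()
robot.grip(1.0); print(robot.get_grip_width()); rd()
p=np.array(robot.get_tool_pos()); robot.movel([p[0],p[1],.26]); rd(15)
im=wrist(); save(im,'w6.png')
robot.move_ptp([.40,-.30,.35],down(-1.9)); 
a=robot.get_image('top'); save(a,'t6.png'); b=robot.get_image('scene'); save(b,'s6.png')
for n in ('knob_grip','jaw','jar_mid','pawl'):
  for r in robot.masks_of(b,n)[:1]: print(n,r['conf'],(np.array(r['point'])*[512,384]).round(1))
print(robot.get_time())
f=lambda i,s:cv2.resize(i[:,:,::-1],s,interpolation=cv2.INTER_CUBIC)
cv2.imwrite('pics/c6.png',np.hstack([f(a['pixels'][140:240,185:320],(405,300)),f(b['pixels'][180:270,185:303],(393,300))]))
E
```

```text
th 1.035 t 33.12 avg [-3.787 -0.174  2.477 -0.028  0.829  0.009  0.025] sd [0.024 0.02 ]
0.9976693844660313
th 1.035 t 34.06 avg [-0.151 -0.01   0.098  0.01  -0.003  0.005 -0.   ] sd [0.023 0.   ]
th 1.035 t 35.70 avg [-0.277 -0.031 -0.162  0.001  0.002  0.017  0.   ] sd [0.032 0.   ]
jaw 0.63 [258.1 217.5]
jar_mid 0.86 [285.2 199.5]
37.3833
```

View pics/c6.png

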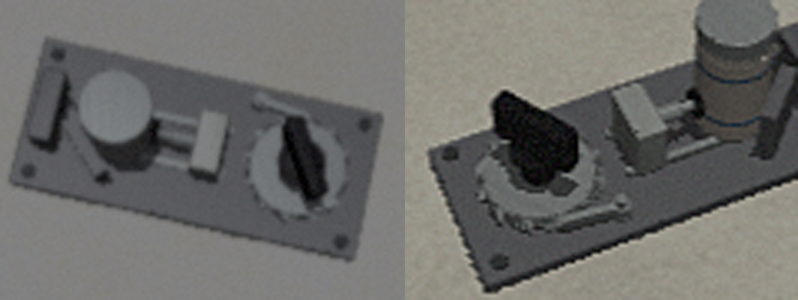

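```bash
python3 - <<'E'
from h import *
robot.close_job(); print(robot.get_time())
E
```

```text
the job is handed in; nothing more can be done
the job is handed in; nothing more can be done
```

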